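# Gauge the mooring pins and sort them into their compartments

### The arm

A 6-joint arm with a two-finger parallel gripper is mounted at the origin on the work surface. World frame = base frame: x ahead of the robot, y to its left, z up, the work surface at z = 0. Lengths are in mm, angles in rad, forces in N, time in s.
With the tool pointing down it reaches from about 300 to 775 mm from the base axis. Payload 14.6 kg.
Tool frame: the origin (TCP) lies on the centre line of the jaws, within the pads' length; the fingertips stand 19 mm ahead of it and the grasp point (between the pads) is the TCP (bot.tip_reach is the distance from the TCP to the fingertips, in mm); y points along the fingers, x is the direction in which the jaws open and shut, and the axes are right-handed (so a half turn about y gives the same grasp; the last joint's range is limited). The gripper opens to 85 mm and grips with 20 to 120 N. Pads are 22 mm wide; open, the fingers measure 114 mm over their backs; the gripper's body (76 mm by 85 mm) begins 54 mm behind the grasp point. The pads swing forward as they close: fully open they stand 13 mm farther back than shut.
Start: joints at [-1.191, 0.3, 1.521, -0, 1.321, -0.067], TCP at [237.637, -496.002, 250.281] pointing down, gripper open.
Joint ranges: [-3.03, 3.03], [-0.79, 2.21], [0.23, 2.52], [-1.04, 4.18], [0, 3.07], [-2.55, 2.55]. Speed limits (rad/s): [2.22, 2.22, 2.57, 3.14, 3.14, 3.14].

### API

Orientations are given as a unit quaternion [w, x, y, z].
In Python, from rig import bot gives the robot as it stands. Calls block until the motion is done:
- bot.move_to(position, orientation): joint-space move of the TCP to a pose.
- bot.servo_line(position, attitude=None, speed=150, until_force=None): straight line of the TCP; attitude=None keeps the orientation; speed is the mean speed in mm/s. With until_force (N) it stops when the force on the tool has changed by that much, and returns True; else False.
- bot.move_joints(angles): joint-space move.
- bot.move_gripper(opening, grip_force=None): finger opening in mm; grip_force is the grip in N (None keeps the last); returns when the fingers have stopped.
- bot.dwell(seconds).
- bot.ik(position, orientation): joint angles nearest the present ones, or None.
- bot.read_state(): the state.
- bot.read_camera(name): name is "scene" or "side" or "wrist"; returns a dict with "image" (480x640x3 uint8, blue, green, red), "depth" (480x640 float32, mm along the optical axis (not along the pixel's ray), 0 where there is no reading), "fovy" (degrees; the focal length in pixels is half the picture's height over the tangent of half this angle, whatever the lens; pixels are square), "cx", "cy" (the principal point, pixels), "k1" (the pictures are not rectified: a ray, as slopes to the right and down, at radius r is drawn at 1 + k1 r^2 times it, then the intrinsics apply), "eye" and "attitude" of the camera in the world; the wrist camera has in their place "mount" (4x4, takes a point from camera to tool coordinates, whose origin is the TCP and whose axes are the tool frame's). Camera axes: x right, y down, z forward; pixel columns grow to the right and rows downward; lengths in mm; the calibration is good to about 2 mm. A picture is of the moment at which its call begins: read the wrist's pose just before it.
A pose or a line that the arm cannot do raises bot.MotionError and nothing moves.
- bot.finish_job(): hands the job in, once; it reports no verdict.
The state is a dict: "clock": time; "joint_positions": joint angles; "qvel": joint speeds; "effort": joint torques, N m; "ee_pos": TCP position; "tool_rot": TCP orientation; "ft_force": force on the tool from outside, world axes, zero at the start; "moment": the same for the moment, N m; "grip_width": finger opening in mm.
Only numpy, scipy, OpenCV 4.12 (cv2) and the standard library are available. Lean on these libraries where they do the work, as an engineer would, in place of code of your own. Each camera call takes 0.05 s, during which the arm holds its last target. There are 200 camera calls.

### The job

Sort the two steel mooring pins by length, one pin at a time: take a pin out of the parking block, lay it in the sloping gauge slot with its foot against the stop and let go of it, then take it up again and lay it flat in the compartment that matches its length (the short pin in the shorter compartment, the long pin in the longer one) before you fetch the other pin. Leave the other things on the bench where they are.

Things in the scene. Friction and masses are not known exactly. Their poses are not given: they have to be found in the camera images.
- pin_short_c (a point): centre (half-way along) of the short steel pin: plain cylinder 22 mm in diameter, 110 mm long, about 0.32 kg, same at both ends (a thin dark groove near each). Its z axis runs along the pin. It starts upright in one of the two holes of the block, standing on the bench.
- pin_long_c (a point): centre of the long steel pin: as the short one, but 150 mm long, about 0.44 kg. It starts upright in the other hole.
- block: fixed plywood parking block 180 x 60 x 45 mm (x, y, z), origin under its centre, with two through holes 25 mm wide at x = -55 and x = +55 mm; the pins stand in them, their upper parts free.
- gauge: fixed length gauge, origin under the centre of its grey base plate (150 x 90 x 12 mm). A slot runs along its middle, inclined at 45 degrees, low end on its +x side, rising towards its -x side (roughly towards the robot). A pin lies lengthwise on the slot's bed: 12 mm wide, narrower than the pin, so that fingers can straddle it.
- gauge_foot (a point): where the middle of a seated pin's foot (its lower end face) lies, against the stop; axes as gauge. The pin axis goes from here along (-0.707, 0, +0.707) of the gauge's axes. Two side cheeks 27 mm apart flank only the lowest 40 mm of the bed and stand 14 mm above it; higher up the pin is free on both sides. Friction may keep a pin from sliding down by itself: bring its foot against the stop.
- seat_short (a point): where the centre of the short pin lies when it is seated against the stop (55 mm up the slope from gauge_foot); the bed is 130 mm long, so this pin ends 20 mm short of its upper end; axes as gauge.
- seat_long (a point): where the centre of the long pin lies when it is seated against the stop (75 mm up the slope from gauge_foot); this pin sticks out 20 mm past the bed; axes as gauge.
- tray_short: fixed open plywood compartment for the short pin, inside 135 x 96 mm (x, y), outside 143 x 104 mm, 26 mm high, walls and floor 4 mm; origin under its centre, long side along its x.
- tray_long: fixed open plywood compartment for the long pin, inside 180 x 96 mm, outside 188 x 104 mm, otherwise as the other. The two lie side by side on the robot's left and may change places.
- pin_short: the short pin; origin at the centre of the end it starts standing on.
- pin_long: the long pin; origin likewise.
- driver: bystander, leave alone: screwdriver lying on the bench between the block and the gauge, lying along the bench away from the robot; origin at its underside or handle axis.
- spanner: bystander, leave alone: wrench lying on the bench beyond the trays; origin at its underside or handle axis.
- tape: bystander, leave alone: grey roll of tape lying flat, 90 mm across, 25 mm high, near the robot; origin at its underside or handle axis.
- float: bystander, leave alone: orange plastic float standing on the bench, 120 mm across, 170 mm tall, beyond the gauge; origin at its underside or handle axis.
- sampler: bystander, leave alone: clear sampling bottle with a green cap, 60 mm across, 150 mm tall, beyond the trays; origin at its underside or handle axis.
- mug: bystander, leave alone: white mug, 80 mm across, 90 mm tall, beyond the block; origin at its underside or handle axis.
- jar: bystander, leave alone: glass jar with a steel lid, 70 mm across, 80 mm tall, left of and nearer than the trays; origin at its underside or handle axis.
There are look-alikes about, which are no part of the job. Leave any green or yellow look-alike of the gauge alone.

How it is judged (in metres and radians):
On the way, in this order (a step that is already met when the one before it is completed fails the run):
1. one pin lies in the gauge against the stop, let go (((distance between pin_short_c and seat_short below 0.008 m and (angle between pin_short_c's own z axis and vertical between 0.68 and 0.89 rad or angle between pin_short_c's own z axis and vertical between 2.25 and 2.46 rad) and contact force between each of the arm, the fingers and pin_short below 0.1 N and linear speed of pin_short below 0.02 m/s) or (distance between pin_long_c and seat_long below 0.008 m and (angle between pin_long_c's own z axis and vertical between 0.68 and 0.89 rad or angle between pin_long_c's own z axis and vertical between 2.25 and 2.46 rad) and contact force between each of the arm, the fingers and pin_long below 0.1 N and linear speed of pin_long below 0.02 m/s))), for 0.2 s.
2. that pin lies flat in its own compartment, let go, the other not yet ((((x of pin_short_c in the frame of tray_short between -0.03 and 0.03 m and y of pin_short_c in the frame of tray_short between -0.045 and 0.045 m and z of pin_short_c in the frame of tray_short below 0.022 m and angle between pin_short_c's own z axis and vertical between 1.45 and 1.69 rad and contact force between the fingers and pin_short below 0.1 N) and distance of pin_long_c from where it was at the start of the episode below 0.03 m) or ((x of pin_long_c in the frame of tray_long between -0.03 and 0.03 m and y of pin_long_c in the frame of tray_long between -0.045 and 0.045 m and z of pin_long_c in the frame of tray_long below 0.022 m and angle between pin_long_c's own z axis and vertical between 1.45 and 1.69 rad and contact force between the fingers and pin_long below 0.1 N) and distance of pin_short_c from where it was at the start of the episode below 0.03 m))), for 0.2 s.
3. the other pin lies in the gauge against the stop, let go, the first still in its compartment ((((x of pin_short_c in the frame of tray_short between -0.03 and 0.03 m and y of pin_short_c in the frame of tray_short between -0.045 and 0.045 m and z of pin_short_c in the frame of tray_short below 0.022 m and angle between pin_short_c's own z axis and vertical between 1.45 and 1.69 rad and contact force between the fingers and pin_short below 0.1 N) and (distance between pin_long_c and seat_long below 0.008 m and (angle between pin_long_c's own z axis and vertical between 0.68 and 0.89 rad or angle between pin_long_c's own z axis and vertical between 2.25 and 2.46 rad) and contact force between each of the arm, the fingers and pin_long below 0.1 N and linear speed of pin_long below 0.02 m/s)) or ((x of pin_long_c in the frame of tray_long between -0.03 and 0.03 m and y of pin_long_c in the frame of tray_long between -0.045 and 0.045 m and z of pin_long_c in the frame of tray_long below 0.022 m and angle between pin_long_c's own z axis and vertical between 1.45 and 1.69 rad and contact force between the fingers and pin_long below 0.1 N) and (distance between pin_short_c and seat_short below 0.008 m and (angle between pin_short_c's own z axis and vertical between 0.68 and 0.89 rad or angle between pin_short_c's own z axis and vertical between 2.25 and 2.46 rad) and contact force between each of the arm, the fingers and pin_short below 0.1 N and linear speed of pin_short below 0.02 m/s)))), for 0.2 s.
At the end, for the whole second after the job is handed in: The short pin lies flat on the floor of the shorter compartment and the long pin flat on the floor of the longer one (level within about 7 degrees, centre within the compartment), both let go and at rest (under 50 mm/s) (x of pin_short_c in the frame of tray_short between -0.03 and 0.03 m and y of pin_short_c in the frame of tray_short between -0.045 and 0.045 m and z of pin_short_c in the frame of tray_short below 0.022 m and angle between pin_short_c's own z axis and vertical between 1.45 and 1.69 rad and contact force between the fingers and pin_short below 0.1 N and x of pin_long_c in the frame of tray_long between -0.03 and 0.03 m and y of pin_long_c in the frame of tray_long between -0.045 and 0.045 m and z of pin_long_c in the frame of tray_long below 0.022 m and angle between pin_long_c's own z axis and vertical between 1.45 and 1.69 rad and contact force between the fingers and pin_long below 0.1 N and linear speed of each of pin_short, pin_long below 0.05 m/s); the robot touches nothing.
It fails at once if a bystander is pushed more than 30 mm (distance of any of driver, spanner, tape, float, sampler, mug, jar from where it was at the start of the episode above 0.03 m).
It also fails if it takes over 67 s, if anything falls off the work surface, if the arm or the gripper's body presses on something with over 40 N, if the wrist force passes 120 N, or if a joint passes its speed limit or range.

## Working session

There is one attempt and no reset: what is moved stays moved. The work goes in short steps, each a Python script; the robot and the scene stay as the last script left them, time stands still between calls to the robot, and variables do not carry over. Pictures are saved under pics/ and viewed, about 8 in all and at most 12, crops included, and the job is handed in when it is done.

```bash
ls; mkdir -p pics; cat > h.py <<'E'
import numpy as np, cv2
from scipy.spatial.transform import Rotation as R
from rig import bot
def q2R(q): return R.from_quat([q[1],q[2],q[3],q[0]]).as_matrix()
def R2q(M):
    x,y,z,w=R.from_matrix(M).as_quat(); return [w,x,y,z]
def cam(name):
    s=bot.read_state(); c=bot.read_camera(name)
    if 'mount' in c:
        T=np.eye(4); T[:3,:3]=q2R(s['tool_rot']); T[:3,3]=s['ee_pos']
        M=T@np.array(c['mount']); c['Rw'],c['t']=M[:3,:3],M[:3,3]
    else:
        a=np.array(c['attitude']); c['Rw']=a if a.shape==(3,3) else q2R(a); c['t']=np.array(c['eye'])
    c['f']=240/np.tan(np.radians(c['fovy'])/2)
    return c
def rays(c,uv):
    uv=np.atleast_2d(np.float64(uv)); K=np.array([[c['f'],0,c['cx']],[0,c['f'],c['cy']],[0,0,1]])
    p=cv2.undistortPoints(uv[:,None],K,np.array([c['k1'],0,0,0.]))[:,0]
    return np.c_[p,np.ones(len(p))]
def on_plane(c,uv,z):
    d=rays(c,uv)@c['Rw'].T; return c['t']+d*((z-c['t'][2])/d[:,2])[:,None]
def by_depth(c,uv):
    uv=np.atleast_2d(np.int32(uv)); d=c['depth'][uv[:,1],uv[:,0]]
    return (rays(c,uv)*d[:,None])@c['Rw'].T+c['t']
def proj(c,P):
    p=(np.atleast_2d(P)-c['t'])@c['Rw']; s=p[:,:2]/p[:,2:]
    s=s*(1+c['k1']*(s**2).sum(1))[:,None]; return s*c['f']+[c['cx'],c['cy']]
def cloud(c):
    v,u=np.mgrid[0:480,0:640]; uv=np.c_[u.ravel(),v.ravel()]
    return by_depth(c,uv).reshape(480,640,3)
E
python3 - <<'E'
from h import *
for n in ('scene','side'):
    c=cam(n); cv2.imwrite(f'pics/{n}0.png',c['image']); np.savez(f'{n}0.npz',**c)
    print(n,c['t'].round(),c['Rw'].round(2).tolist(),c['fovy'],c['k1'],c['cx'],c['cy'])
print(bot.read_state()['clock'],bot.tip_reach)
E
```

```text
pics
scene [ 908. -652. 1000.] [[0.87, 0.37, -0.33], [0.5, -0.64, 0.58], [0.01, -0.67, -0.74]] 47.20161823503175 -0.15684445650072282 310.3321238111033 230.09004337864366
side [-177.  778.  813.] [[-0.74, -0.4, 0.55], [-0.68, 0.44, -0.59], [-0.01, -0.81, -0.59]] 53.47422434845961 -0.08427219218080549 320.35833699010243 233.97555283919996
0.1 19.0
```

View pics/scene0.png

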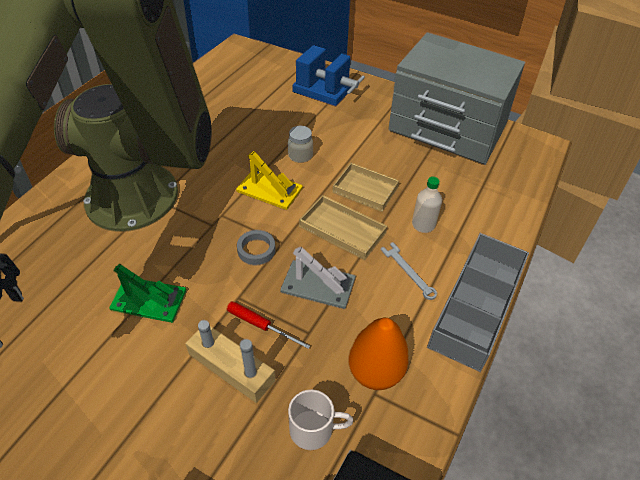

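View pics/side0.png

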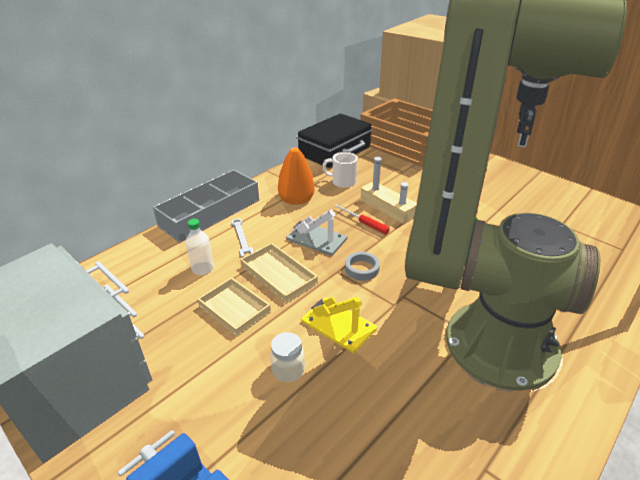

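The scene view shows three gauges: grey (318,277), yellow (268,180) and green (148,290). The grey one matches the description, so the other two are look-alikes. The block is at (230,362), with the short pin at (205,333) and the long pin at (248,358). The larger tray is at (343,226) and the smaller at (366,186). Next I'll measure them with depth points and height bands.

```bash
cat > m.py <<'E'
from h import *
def rect(P,seed,rad,z0,z1,name):
    m=(np.hypot(P[...,0]-seed[0],P[...,1]-seed[1])<rad)&(P[...,2]>z0)&(P[...,2]<z1)
    q=P[m]; r=cv2.minAreaRect(np.float32(q[:,:2]))
    (cx,cy),(w,h),a=r
    if w<h: w,h,a=h,w,a+90
    print(name,'n',m.sum(),'c',round(cx,1),round(cy,1),'size',round(w,1),round(h,1),'ang',round((a+90)%180-90,1),'z med',np.median(q[:,2]).round(1))
    return r,q
E
python3 - <<'E'
from m import *
for n in ('scene','side'):
    c=dict(np.load(n+'0.npz')); P=cloud(c)
    S=dict(np.load('scene0.npz'))
    seeds={k:on_plane(S,uv,z)[0] for k,uv,z in [('gauge',(318,285),12),('block',(230,362),45),('tl',(343,226),20),('ts',(366,186),20),('ps',(205,325),110),('pl',(248,345),150)]}
    print(n,{k:v.round(0).tolist() for k,v in seeds.items()})
    for k,rad,a,b in [('block',105,38,49),('tl',110,22,30),('ts',85,22,30),('gauge',90,8,16),('gauge',90,25,200),('ps',25,100,125),('pl',25,140,165)]:
        try: rect(P,seeds[k],rad,a,b,k)
        except Exception as e: print(k,e)
E
```

```text
scene {'gauge': [570.0, -14.0, 12.0], 'block': [524.0, -282.0, 45.0], 'tl': [539.0, 165.0, 20.0], 'ts': [525.0, 319.0, 20.0], 'ps': [464.0, -267.0, 110.0], 'pl': [575.0, -279.0, 150.0]}
block n 2104 c 513.9 -273.1 size 184.5 63.6 ang -5.7 z med 43.9
tl n 285 c 537.7 194.7 size 189.2 157.8 ang -5.1 z med 23.8
ts n 180 c 522.5 324.9 size 144.8 109.5 ang 0.5 z med 24.2
gauge n 1297 c 565.5 -6.5 size 149.9 91.4 ang 12.7 z med 10.9
gauge n 907 c 571.4 -5.4 size 124.0 39.2 ang 13.4 z med 52.2
ps n 104 c 460.4 -268.4 size 21.6 18.4 ang 36.6 z med 108.1
pl n 115 c 569.1 -279.3 size 21.3 20.2 ang -19.4 z med 148.1
side {'gauge': [570.0, -14.0, 12.0], 'block': [524.0, -282.0, 45.0], 'tl': [539.0, 165.0, 20.0], 'ts': [525.0, 319.0, 20.0], 'ps': [464.0, -267.0, 110.0], 'pl': [575.0, -279.0, 150.0]}
block n 600 c 513.7 -270.5 size 184.7 69.2 ang -5.9 z med 45.3
tl n 447 c 534.0 174.5 size 191.0 109.4 ang -5.2 z med 26.3
ts n 374 c 522.0 330.9 size 149.1 106.9 ang 0.7 z med 26.1
gauge n 706 c 565.1 -4.2 size 152.2 97.8 ang 11.9 z med 14.0
gauge n 522 c 570.9 -1.8 size 127.0 41.6 ang 13.5 z med 56.5
ps n 45 c 456.4 -263.1 size 23.3 20.7 ang -53.8 z med 109.0
pl n 47 c 565.8 -274.1 size 28.4 21.3 ang -50.0 z med 148.2
```

```bash
cat >> m.py <<'E'
def ori(yaw,phi,sgn=1):
    "approach at angle phi (deg, in the vertical plane at yaw; 270 = down), jaws horizontal"
    y,p=np.radians(yaw),np.radians(phi)
    ex=np.array([np.cos(y),np.sin(y),0]); ey=sgn*np.array([-np.sin(y),np.cos(y),0])
    a=np.cos(p)*ex+np.sin(p)*np.array([0,0,1]); return R2q(np.c_[ey,a,np.cross(ey,a)])
def look(name,pos,yaw,phi=270,sgn=1):
    bot.move_to(pos,ori(yaw,phi,sgn)); c=cam('wrist'); cv2.imwrite(f'pics/{name}.png',c['image']); np.savez(name+'.npz',**c); return c
E
python3 - <<'E'
from m import *
c=dict(np.load('scene0.npz')); P=cloud(c)
a=np.radians(13); Rg=np.array([[np.cos(a),np.sin(a)],[-np.sin(a),np.cos(a)]])
L=P.copy(); L[...,:2]=(P[...,:2]-[565.3,-5.5])@Rg.T
for x in range(-70,75,7):
    m=(abs(L[...,0]-x)<3.5)&(abs(L[...,1])<50)&(L[...,2]>16)
    q=L[m]; print(x,m.sum(),(np.percentile(q[:,2],[50,95]).round(),np.percentile(q[:,1],[2,50,98]).round()) if len(q)>3 else '')
for sg in (1,-1):
  for nm,p,yw,ph in [('g',(570,-5,100),13,f) for f in (225,235,245,255,270,295,315)]+[('gup',(480,-25,180),13,315),('b',(568,-279,120),-5,270),('b',(458,-267,90),-5,270),('ts',(540,325,30),0,295),('tl',(550,172,30),-5,295),('ts',(540,325,30),0,315),('look',(540,-10,330),13,270)]:
    j=bot.ik(p,ori(yw,ph,sg)); print(sg,nm,ph,None if j is None else np.round(j,2))
print(np.round(bot.read_camera('wrist')['mount'],2).tolist())
E
```

```text
-70 0 
-63 1 
-56 12 (array([ 97., 101.]), array([-41.,  -5.,   7.]))
-49 67 (array([ 72., 106.]), array([-9., -6.,  4.]))
-42 100 (array([ 73., 111.]), array([-8., -6.,  7.]))
-35 71 (array([ 89., 107.]), array([-8., -4.,  7.]))
-28 44 (array([ 93., 101.]), array([-8., -5.,  4.]))
-21 41 (array([86., 94.]), array([-8., -5.,  5.]))
-14 47 (array([80., 88.]), array([-9., -6.,  6.]))
-7 42 (array([70., 79.]), array([-15.,  -6.,   5.]))
0 44 (array([64., 74.]), array([-8., -6.,  3.]))
7 43 (array([59., 67.]), array([-9., -6.,  5.]))
14 46 (array([50., 59.]), array([-33.,  -5.,  12.]))
21 49 (array([45., 53.]), array([-19.,  -3.,  15.]))
28 67 (array([43., 56.]), array([-20.,  -1.,  16.]))
35 73 (array([41., 55.]), array([-19.,   4.,  18.]))
42 68 (array([33., 50.]), array([-19.,   1.,  15.]))
49 68 (array([28., 43.]), array([-29.,   1.,  16.]))
56 56 (array([28., 37.]), array([-34.,  -4.,  15.]))
63 50 (array([32., 34.]), array([-46.,  -3.,  15.]))
70 11 (array([29., 32.]), array([-17.,   1.,  17.]))
1 g 225 [-0.01  0.91  1.09 -0.18  1.91 -1.8 ]
1 g 235 [-0.02  0.81  1.2  -0.14  1.73 -1
[... 502 characters left out ...]
.91  1.34]
-1 g 235 [-0.02  0.81  1.2  -0.14  1.73  1.35]
-1 g 245 [-0.03  0.72  1.31 -0.11  1.53  1.34]
-1 g 255 [-0.05  0.63  1.43 -0.07  1.34  1.32]
-1 g 270 [-0.07  0.51  1.6  -0.    1.03  1.27]
-1 g 295 [-0.13  0.37  1.88  0.31  0.5   0.97]
-1 g 315 [-0.19  0.35  2.06  1.6   0.29 -0.33]
-1 gup 315 [-0.3  -0.    2.23  1.09  0.41  0.13]
-1 b 270 [-0.51  0.61  1.39 -0.    1.14  1.14]
-1 b 270 [-0.6   0.45  1.73 -0.    0.97  1.06]
-1 ts 295 [ 0.56  0.62  1.69 -0.49  0.51  2.52]
-1 tl 295 [ 0.3   0.52  1.87 -0.45  0.38  2.35]
-1 ts 315 None
-1 look 270 [-0.09  0.23  1.43 -0.    1.49  1.26]
[[1.0, -0.0, 0.0, -0.05], [-0.0, -0.3, 0.95, -124.98], [-0.0, -0.95, -0.3, 76.3], [0.0, 0.0, 0.0, 1.0]]
```

```bash
python3 - <<'E'
from m import *
S=dict(np.load('scene0.npz')); P=cloud(S)
fl=P[(cv2.inRange(S['image'],(0,60,180),(60,140,255))>0)]; fl=fl[(fl[:,2]>5)]
print('float',fl.min(0).round(),fl.max(0).round())
bot.move_gripper(50)
c=look('wb',(500,-273,300),-5); g=look('wg',(600,2,300),13)
print(bot.read_state()['clock'])
P=cloud(c)
rect(P,(514,-272),105,38,49,'block'); rect(P,(458,-267),25,100,125,'ps'); rect(P,(568,-278),25,140,165,'pl')
P=cloud(g)
rect(P,(565,-5),90,8,16,'gauge'); rect(P,(565,-5),90,22,200,'gauge'); 
a=np.radians(13); Rg=np.array([[np.cos(a),np.sin(a)],[-np.sin(a),np.cos(a)]])
L=P.copy(); L[...,:2]=(P[...,:2]-[565.3,-5.5])@Rg.T
s=(L[...,2]-L[...,0])/2**.5; n=(L[...,2]+L[...,0])/2**.5
for s0 in range(-45,130,7):
    m=(abs(s-s0)<3.5)&(abs(L[...,1])<25)&(L[...,2]>18); q=L[m]; nn=n[m]
    b=nn>np.percentile(nn,90)-3 if len(nn)>5 else None
    if b is not None: print(s0,m.sum(),'n',np.percentile(nn,[50,90,98]).round(1),'y of top',np.percentile(q[b,1],[2,50,98]).round(1))
np.savez('prof.npz',s=s,n=n,L=L)
cv2.imwrite('pics/both.png',np.hstack([cv2.resize(c['image'],(400,300)),cv2.resize(g['image'],(400,300))]))
E
```

```text
float [ 430. -652.   20.] [ 908. -116. 1000.]
3.5417
block n 7105 c 513.6 -271.1 size 180.6 60.1 ang -6.1 z med 46.3
ps n 483 c 458.5 -264.9 size 21.4 21.1 ang 82.0 z med 111.2
pl n 544 c 567.5 -276.8 size 22.0 21.4 ang -32.0 z med 151.0
gauge n 7580 c 564.5 -3.5 size 149.2 90.4 ang 12.4 z med 13.3
gauge n 1979 c 570.5 -1.7 size 124.1 34.8 ang 12.0 z med 58.6
-24 82 n [69.6 70.  70.5] y of top [-14.8   1.8  17.6]
-17 447 n [59.9 68.6 70. ] y of top [-15.8   0.6  18.1]
-10 56 n [52.1 66.  66.4] y of top [-15.5  15.4  19.1]
-3 71 n [52.3 66.  66.3] y of top [-15.3 -11.9  18.7]
4 77 n [52.  66.  66.4] y of top [-15.1 -11.7  18.9]
11 71 n [52.3 66.  66.4] y of top [-14.9  15.9  19.1]
18 151 n [52.2 65.5 66. ] y of top [-14.6  15.6  18.8]
25 98 n [51.8 62.1 65.6] y of top [-14.5 -12.4  17.6]
32 49 n [51.6 52.3 52.4] y of top [-3.8  2.6  7.9]
39 50 n [51.8 52.2 52.4] y of top [-3.7  2.   7.8]
46 47 n [51.6 52.1 52.4] y of top [-3.7  1.4  7.6]
53 54 n [51.6 52.2 52.5] y of top [-3.6  2.4  7.5]
60 54 n [51.8 52.3 52.6] y of top [-3.6  1.9  7.4]
67 63 n [51.6 52.2 52.9] y of top [-3.5  2.3  8.2]
74 63 n [51.6 52.2 52.6] y of top [-3.5  2.3  8. ]
81 63 n [51.6 52.4 52.8] y of top [-3.4  2.2  7.8]
88 70 n [51.5 52.3 52.6] y of top [-3.4  2.1  7.7]
95 77 n [51.6 52.2 52.6] y of top [-3.4  2.9  8.4]
102 78 n [51.5 52.2 52.7] y of top [-3.3  2.   8.2]
109 302 n [45.  51.8 52.3] y of top [-3.3  2.4  8.8]
116 36 n [-82.5  34.7  42.2] y of top [-2.8  3.7  5.4]
123 84 n [-87.2 -83.9 -82.9] y of top [18.8 21.7 24.4]
```

View pics/wg.png

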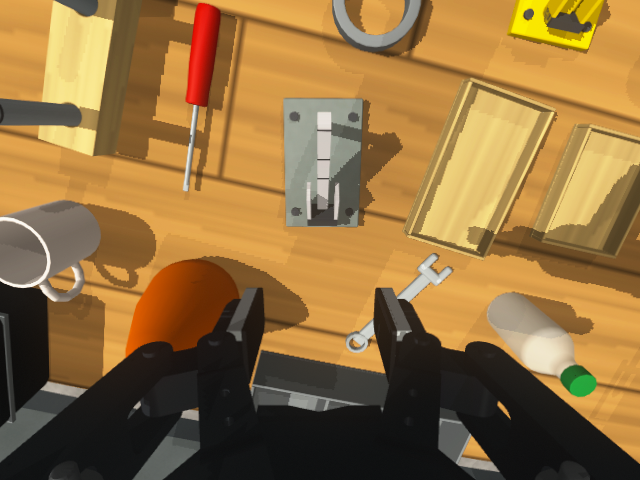

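The wrist view shows the grey gauge at (323,160), with its cheeks and stop at the far end (322,205). The trays are at (480,168) long and (600,190) short, and the driver at (200,90). I'll take one more look with the wrist half-turned, to cancel hand-eye bias, and then grasp.

```bash
python3 - <<'E'
from m import *
g=look('wg2',(560,0,330),13,270,-1)
for n in ('wg','wg2'):
    c=dict(np.load(n+'.npz')); P=cloud(c); print(n)
    r,q=rect(P,(565,-5),90,10,16,'plate')
    q=P[(np.hypot(P[...,0]-565,P[...,1]+5)<75)&(P[...,2]>45)&(P[...,2]<125)]
    vx,vy,x0,y0=cv2.fitLine(np.float32(q[:,:2]),cv2.DIST_L2,0,.01,.01).ravel(); 
    d=np.r_[vx,vy]*np.sign(vx); t=np.array([565,-5])@d; p0=np.r_[x0,y0]; p=p0+d*((np.array([565,-5])-p0)@d)
    print('bed line at mid',p.round(1),'yaw',np.degrees(np.arctan2(d[1],d[0])).round(2))
    for nm,sd,rad in [('tl',(535,172),108),('ts',(522,328),90)]:
        try: rect(P,sd,rad,24,31,nm)
        except Exception as e: print(nm,e)
print(bot.read_state()['clock'])
E
```

```text
wg
plate n 7578 c 564.5 -3.5 size 149.2 90.4 ang 12.4 z med 13.3
bed line at mid [564.7  -3.6] yaw 12.28
tl n 2136 c 535.9 200.3 size 188.3 159.4 ang -4.5 z med 26.8
ts n 1234 c 520.6 329.0 size 144.0 106.5 ang 0.5 z med 26.6
wg2
plate n 6160 c 564.5 -2.9 size 150.6 90.3 ang 12.4 z med 13.4
bed line at mid [564.5  -2.9] yaw 12.83
tl n 1726 c 535.7 200.5 size 188.8 158.9 ang -4.4 z med 26.9
ts n 1551 c 521.0 329.5 size 143.5 106.1 ang 0.2 z med 26.6
6.2333
```

```bash
cat > t.py <<'E'
from m import *
G=np.array([564.5,-3.2]); GY=12.4; FS,NB=-18.,51.5
ex=np.array([np.cos(np.radians(GY)),np.sin(np.radians(GY)),0]); ez=np.array([0,0,1.])
u=(ez-ex)/2**.5; nv=(ez+ex)/2**.5
def gp(s,n): "point s up the slope from the foot, n above the pin axis"
    
def gp(s,n): return np.r_[G,0]+(FS+s)*u+(NB+11+n)*nv
def app(yaw,phi):
    y,p=np.radians(yaw),np.radians(phi); return np.array([np.cos(p)*np.cos(y),np.cos(p)*np.sin(y),np.sin(p)])
def st(tag):
    s=bot.read_state(); print(tag,'t',round(s['clock'],2),'p',np.round(s['ee_pos'],1),'F',np.round(s['ft_force'],1),'w',round(s['grip_width'],1)); return s
def slope(p): # s, n of a point
    d=np.asarray(p)-np.r_[G,0]; return d@u-FS, d@nv-NB-11
def pick(xy,s0,yaw=-6,phi=235):
    p=np.r_[xy,s0]; q=ori(yaw,phi); a=app(yaw,phi)
    bot.move_to(p-80*a,q); bot.servo_line(p,speed=120); bot.move_gripper(15,60); st('grip')
    bot.servo_line(p+[0,0,115],speed=150); return st('up')
E
sed -i '/^def gp(s,n): "point/,+1d' t.py
python3 - <<'E'
from t import *
pick((567.5,-276.8),105)
c=cam('scene'); cv2.imwrite('pics/up.png',c['image'][150:450,100:500])
for n in [(145,50),(120,1),(105,0)]: print(gp(*n).round(),bot.ik(gp(*n),ori(GY,280)))
E
```

```text
grip t 10.12 p [ 567.8 -276.7  105.6] F [0.5 1.  4.9] w 20.6
up t 11.03 p [ 567.2 -276.7  218.6] F [ 0.2 -1.  -5.5] w 20.6
[554.  -5. 169.] [-0.09770743  0.3135424   1.71121007  0.06592975  0.95171585 -1.91874857]
[538.  -9. 117.] [-0.10822082  0.35366022  1.79798615  0.07542207  0.8257789  -1.9420256 ]
[548.  -7. 106.] [-0.10200602  0.38977197  1.77833387  0.07520342  0.8089773  -1.93665887]
```

View pics/up.png

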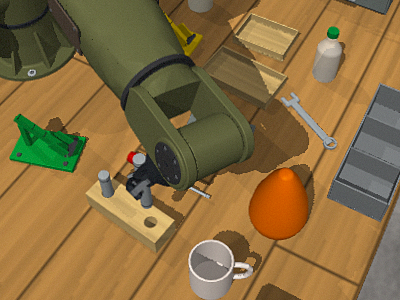

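```bash
cat >> t.py <<'E'
def seat(s0):
    q=ori(GY,280)
    bot.move_to(gp(s0+35,70),q); bot.servo_line(gp(s0+20,3),speed=100)
    h=bot.servo_line(gp(s0-10,3),speed=25,until_force=6); s=st('stop %s'%h); a,b=slope(s['ee_pos']); print('s,n',round(a-s0,1),round(b,1))
    s0=a if h else s0
    h=bot.servo_line(gp(s0,-4),speed=25,until_force=6); s=st('bed %s'%h); a,b=slope(s['ee_pos']); print('s,n',round(a,1),round(b,1))
    return h
def letgo(phi=280):
    bot.move_gripper(45); s=bot.read_state(); bot.servo_line(np.array(s['ee_pos'])-90*app(GY,phi),speed=150); st('off')
    c=cam('wrist'); np.savez('last.npz',**c); return c
E
python3 - <<'E'
from t import *
print(seat(105))
c=cam('scene'); cv2.imwrite('pics/seat.png',cv2.resize(c['image'][180:360,220:420],(800,720))[:600])
E
```

```text
stop True t 13.84 p [550.5  -6.3 106. ] F [-7.5 -0.9  6.4] w 20.7
s,n -1.9 2.3
bed True t 14.08 p [548.3  -7.  103.9] F [ 0.3 -0.3  2.8] w 20.6
s,n 103.2 -0.8
True
```

View pics/seat.png

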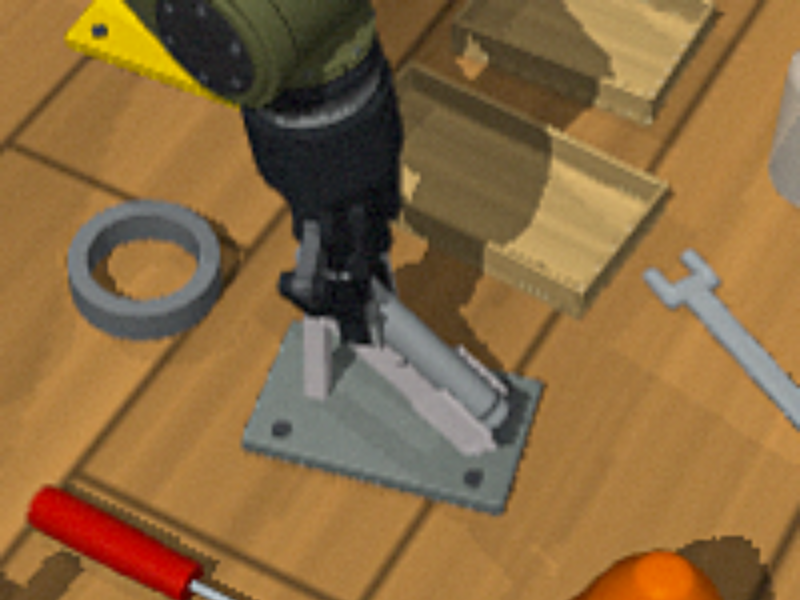

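The pin lies between the cheeks, foot at the stop (500,400). Now I'll let go and check its upper end.

```bash
cat >> t.py <<'E'
def check(c):
    P=cloud(c); d=P-np.r_[G,0]; s=d@u-FS; n=d@nv-NB-11; y=d@np.cross(ez,ex)
    m=(abs(y)<13)&(s>45)&(s<190)&(n>3)&(n<25)
    print('pin pts',m.sum(),'s',np.percentile(s[m],[1,99]).round(1),'n',np.percentile(n[m],[5,50,95]).round(1),'y',np.percentile(y[m],[2,98]).round(1))
    for a in range(50,160,20):
        k=m&(abs(s-a)<10)
        if k.sum()>20: print(a,'ntop',np.percentile(n[k],95).round(1),'ymid',np.median(y[k]).round(1))
E
python3 - <<'E'
from t import *
c=letgo(); cv2.imwrite('pics/rel.png',c['image']); check(c)
E
```

```text
off t 15.24 p [531.7 -10.3 190.5] F [ 0.  -0.4 -0.4] w 44.9
pin pts 1420 s [ 48.2 150.1] n [ 3.9  9.2 11.3] y [-10.    8.8]
50 ntop 11.2 ymid -0.6
70 ntop 11.2 ymid -0.2
90 ntop 11.3 ymid -0.5
110 ntop 11.3 ymid -0.5
130 ntop 11.4 ymid -0.5
150 ntop 10.9 ymid -0.7
```

View pics/rel.png

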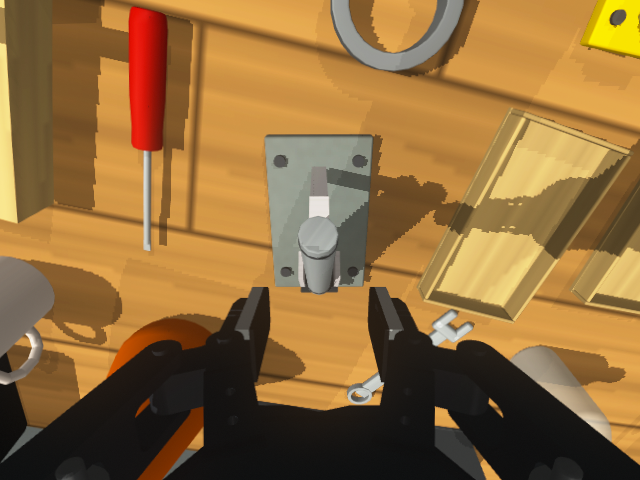

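The long pin is seated: its upper end is at s = 150.1 mm, 11 mm above the axis all along. I'll regrip it across its axis and carry it to the long tray.

```bash
cat >> t.py <<'E'
def regrip(s0,phi=230):
    q=ori(GY,phi); a=app(GY,phi); p=gp(s0,-.8)-2*u-9*a
    bot.move_to(p-85*a,q); bot.servo_line(p,speed=120); bot.move_gripper(15,60); st('regrip')
    bot.servo_line(p+15*nv,speed=80); bot.servo_line(p+15*nv+[0,0,100],speed=180); st('up')
def tray(c,yaw,off,phi=275):
    "off: grasp point's distance above the pin's centre along the pin"
    q=ori(yaw,phi); a=app(yaw,phi); y=np.radians(yaw)
    p=np.r_[c,17]-off*np.array([np.cos(y),np.sin(y),0])-9*a
    bot.move_to(p+[0,0,110],q); bot.servo_line(p+[0,0,15],speed=120)
    h=bot.servo_line(p,speed=40,until_force=6); st('down %s'%h)
def leave():
    bot.move_gripper(45); bot.dwell(.2); p=np.array(bot.read_state()['ee_pos']); bot.servo_line(p+[0,0,150],speed=200); st('left')
E
python3 - <<'E'
from t import *
S=dict(np.load('scene0.npz')); print('float',on_plane(S,(385,322),170).round())
regrip(85); tray((534.5,174.5),-5,10)
c=cam('scene'); cv2.imwrite('pics/tr.png',cv2.resize(c['image'][130:310,250:450],(666,600)))
E
```

```text
float [[ 767. -127.  170.]]
regrip t 17.48 p [568.4  -2.4  97.1] F [5.  0.8 5.3] w 19.8
up t 18.53 p [ 5.779e+02 -2.000e-01  2.057e+02] F [-0.2 -0.8 -4.3] w 19.9
down False t 20.97 p [523.7 175.4  25.8] F [-0.3  0.4 -5. ] w 19.6
```

View pics/tr.png

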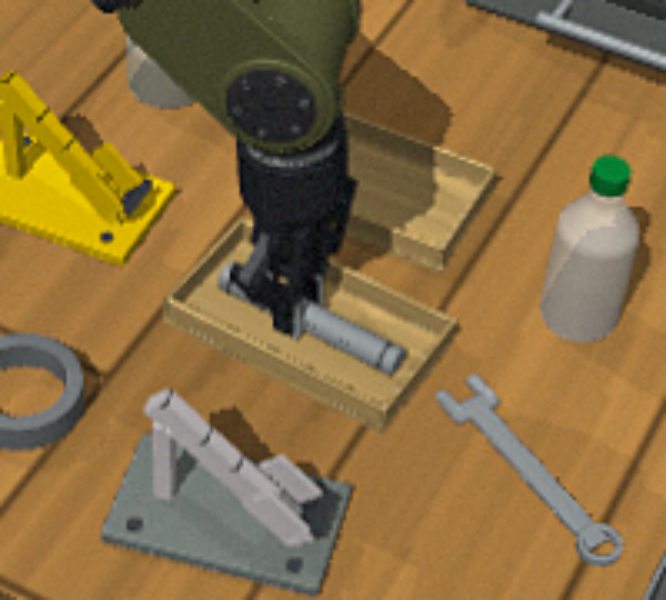

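The long pin hangs just above the floor, inside the long tray. I'll release it, check, and fetch the short pin.

```bash
cat >> t.py <<'E'
def pincheck(c,ctr,yaw):
    P=cloud(c); y=np.radians(yaw); d=P[...,:2]-ctr
    X=d@[np.cos(y),np.sin(y)]; Y=d@[-np.sin(y),np.cos(y)]; hsv=cv2.cvtColor(c['image'],cv2.COLOR_BGR2HSV)
    m=(abs(X)<88)&(abs(Y)<44)&(P[...,2]>15)&(P[...,2]<60)&(hsv[...,1]<70)
    q=np.c_[X[m],Y[m],P[m][:,2]]; print('n',m.sum(),'X',np.percentile(q[:,0],[2,98]).round(),'Y',np.percentile(q[:,1],[2,98]).round(),'z',np.percentile(q[:,2],[5,50,98]).round(1))
    for lo in (q[:,0]<np.median(q[:,0]),q[:,0]>np.median(q[:,0])): print(' z top half',np.percentile(q[lo,2],95).round(1))
E
python3 - <<'E'
from t import *
leave(); c=cam('wrist'); cv2.imwrite('pics/l1.png',c['image']); pincheck(c,(534.5,174.5),-5)
E
```

```text
left t 22.48 p [523.3 175.3 174.9] F [ 0.  -0.3 -0.4] w 44.8
n 4370 X [-74.  70.] Y [-11.  10.] z [19.4 25.6 28. ]
 z top half 27.7
 z top half 27.6
```

View pics/l1.png

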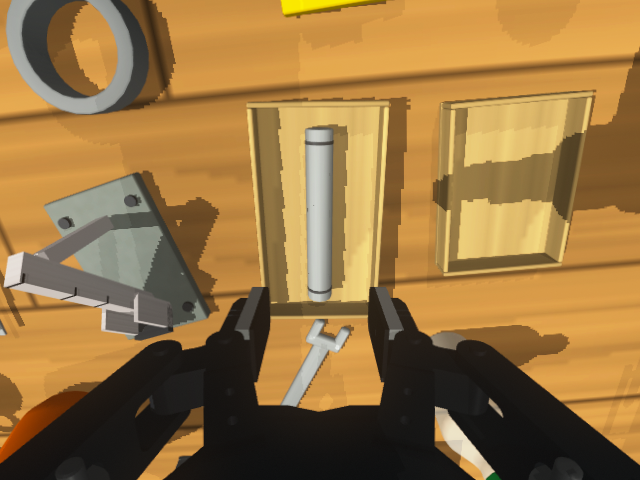

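The long pin lies flat in its tray at (318,215), both ends level. Now the short pin.

```bash
python3 - <<'E'
from t import *
bot.move_to((500,-120,270),ori(-6,250))
pick((458.5,-264.9),80)
print(seat(80))
s=bot.read_state(); c=letgo(); check(c)
c=cam('scene'); cv2.imwrite('pics/seat2.png',cv2.resize(c['image'][180:330,220:420],(800,600)))
E
```

```text
grip t 25.67 p [ 459.  -265.    80.7] F [2.1 1.3 5.7] w 20.6
up t 26.58 p [ 458.2 -264.7  194. ] F [-0.8 -0.2 -3. ] w 20.6
stop True t 29.41 p [567.8  -2.5  88.7] F [-5.5 -0.5  7.6] w 20.4
s,n -1.7 2.6
bed True t 29.65 p [565.8  -3.1  86.7] F [-0.3  0.5  4.5] w 20.7
s,n 78.4 -0.3
True
off t 30.76 p [549.4  -6.4 173.5] F [ 0.  -1.  -0.6] w 44.9
pin pts 992 s [ 46.7 110.2] n [ 3.8  8.8 11.3] y [-9.9  8.8]
50 ntop 11.3 ymid -0.6
70 ntop 11.3 ymid -0.3
90 ntop 11.4 ymid -0.5
110 ntop 10.9 ymid -0.5
```

View pics/seat2.png

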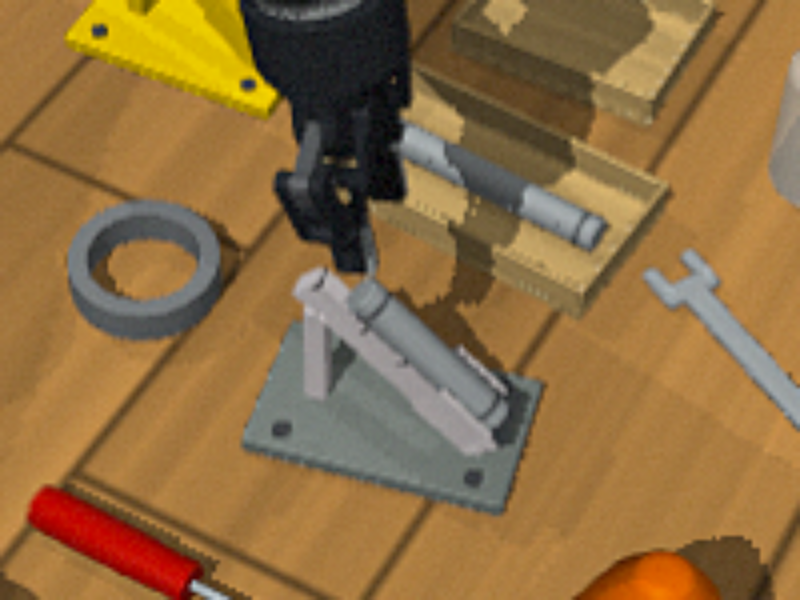

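The short pin is seated (upper end at s = 110.2 mm, foot at the stop at (500,405)), and the long pin is still in its tray. Next I'll carry the short pin to the short tray.

```bash
python3 - <<'E'
from t import *
regrip(70); tray((521,329),.3,15); leave()
c=cam('wrist'); cv2.imwrite('pics/l2.png',c['image']); pincheck(c,(521,329),.3)
bot.dwell(.3)
E
```

```text
regrip t 33.06 p [ 5.788e+02 -1.000e-01  8.650e+01] F [4.7 0.3 5.2] w 19.8
up t 34.11 p [588.2   2.1 195.1] F [-0.7 -0.1 -3.4] w 20.1
down False t 36.87 p [505.2 328.9  25.8] F [-0.6  0.1 -2.8] w 19.7
left t 38.33 p [504.8 328.7 174.7] F [-0.3  0.3 -1. ] w 45.1
n 3142 X [-55.  51.] Y [-11.  10.] z [19.1 25.6 27.9]
 z top half 27.5
 z top half 27.6
```

View pics/l2.png

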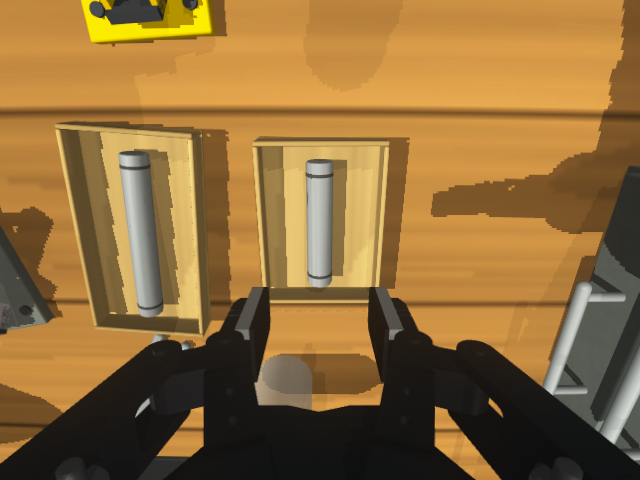

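Both pins lie flat in their own trays: the short one at (319,222), the long one at (142,235). The gripper is clear, so I'm handing in.

```bash
python3 -c "
from rig import bot
bot.finish_job(); print(bot.read_state()['clock'])"
```

```text
the job is handed in; nothing more can be done
the job is handed in; nothing more can be done
```

I sorted both pins, long one first. Each was seated in the grey gauge, let go, picked up again and laid in its own compartment. The job was handed in at about 39 s of the 67 s allowed; it reports no verdict.

- **In the gauge:** after release, the upper ends were 150.1 mm (long) and 110.2 mm (short) up the slope from the stop. Both pins lay straight on the bed, with about 0.5 mm sideways offset.
- **In the trays:** both pins are flat, with ends level to about 0.1 mm and centres about 2 mm from the tray centres. The last picture shows both at rest and the gripper clear.
- **Disagreements:** the wrist camera's heights read about 1 mm high. The camera views differed by up to 5 mm on the pins' positions and up to 4 mm on the gauge. I used the wrist camera's values, and force contact set each pin against the stop.
- **Bystanders:** I saw nothing touched, but I did not re-measure their positions at the end.

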